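# Latch the lid of a sample transport case

## Robot

A 6-joint arm with a two-finger parallel gripper is mounted at the origin on a cart in front of the work surface, level with it; the furniture and walls round the work are solid. World frame = base frame: x ahead of the robot, y to its left, z up, the work surface at z = 0. Lengths are in m, angles in rad, forces in N, time in s.
With the tool pointing down it reaches from about 0.35 to 0.85 m from the base axis. Payload 8.1 kg.
Tool frame: the origin (TCP) lies midway between the tips of the shut fingers; the grasp point (between the pads) lies 19 mm behind it; z points along the fingers, y is the direction in which the jaws open and shut (so a half turn about z gives the same grasp; the last joint's range is limited). The gripper opens to 93 mm and grips with 3 to 60 N. Pads are 15 mm wide; open, the fingers measure 128 mm over their backs; the gripper's body (75 mm by 188 mm) begins 65 mm behind the grasp point.
Start: joints at [1.265, 0.13, 1.488, -0, 1.523, -0.085], TCP at [0.131, 0.585, 0.219] pointing down, gripper open.
Joint ranges: [-2.96, 2.96], [-0.89, 2.26], [0.02, 2.5], [-1.34, 4.48], [0, 2.73], [-2.66, 2.66]. Speed limits (rad/s): [2.39, 2.39, 2.79, 3.14, 3.14, 3.14].

## Interface

Orientations are given as a rotation vector (axis times angle).
In Python, from plant import robot gives the robot as it stands. The module is installed in compiled form; this text tells all that it offers.
- The arm moves only by the shell command python3 -m pendant 'ROWS' [FORCE]. ROWS is JSON, a list of rows, each an object with "translation": the shift along the tool's x, y, z in mm, a list of three; "twist": the turn, a rotation vector about the tool's x, y, z in rad, a list of three; "grip": the opening, from -1 (shut) to 1 (fully open). A call has exactly 10 rows; each row shifts and turns the pose as measured when the row begins, along the tool's axes as they then stand; what a row does not reach is not made up. A row lasts 1/10 s, in which the tool goes at most 50 mm and 8.59 degrees, less where a joint would pass 70% of its speed; a pose out of reach is approached as far as the arm can. A call is refused whole if a number of a shift passes 50 or a number of a turn 0.15, either way. A call with a gripper value outside its range is refused whole. The fingers move at their own pace and stop on an object; FORCE is the grip in N (left out, the last holds). Time passes only in rows, so rows that do not move let the fingers close, or fill a call up. It gives the time, the measured TCP pose, the force and the opening at its end, in the units of the state.
- robot.read_state(): the state, without advancing time (a new reading comes with each control period).
- robot.read_camera(name): name is "scene" or "top" or "wrist"; returns (picture, depth): 384x512x3 uint8, red, green, blue; 384x512 float32, m along the optical axis (not along the pixel's ray), 0 where there is no reading.
- robot.camera_info(name): a dict with "vertical_fov" (degrees; the focal length in pixels is half the picture's height over the tangent of half this angle, whatever the lens; pixels are square), "cx", "cy" (the principal point, pixels), "D" ([k1, k2, p1, p2, k3] as OpenCV has them; the pictures are not rectified), "cam_to_world" (4x4, takes a point from camera to world coordinates). Camera axes: x right, y up, looking along -z (the intrinsics and any distortion apply to the point x, -y, -z); pixel columns grow to the right and rows downward; lengths in m; the calibration is good to about 2 mm. A picture is of the moment at which its call begins: read the wrist's pose just before it. camera_info takes no time and is no camera call; for the wrist camera it gives the pose at the moment of the call.
- robot.close_job(): hands the job in, once; it reports no verdict.
The state is a dict: "t": time; "q": joint angles; "dq": joint speeds; "joint_torque": joint torques, N m; "tool_pos": TCP position; "orientation": TCP orientation; "force": force on the tool from outside, world axes, zero at the start; "wrist_torque": the same for the moment, N m; "opening": finger opening in m.
Only numpy, scipy, OpenCV 4.12 (cv2) and the standard library are available. Lean on these libraries where they do the work, as an engineer would, in place of code of your own. Each camera call takes 0.05 s, during which the arm holds its last target. There are 200 camera calls.

## Task

The lid of the transport case stands ajar on its rubber seal. Swing the wire loop of the toggle latch up over the keeper on the lid so that its bar drops behind the keeper's lip, then press the latch lever down until it snaps fully home against the case and the lid is pulled tight, and let go. Work by feel and gently, never pushing the loop against the keeper with more than about 15 N or pinching the loop or pressing the lever with more than about 25 N, and leave the two vials and the tube beside the case where they are.

Things in the scene. Friction and masses are not known exactly. Their poses are not given: they have to be found in the camera images.
- case: Grey transport case, 138 deep (x) x 204 wide (y) x 66 high mm, with a white lid hinged along its far edge; fixed to the worktop. Origin: centre of its underside. Case frame: x from the latch side to the hinge side (away from the robot), y to the left, z up. 'Out' below means along case -x from the lid's front face, which is at case x = -70 mm. Lid, keeper, lever and wire loop belong to it.
- lid_edge (a point): Middle of the upper front edge of the white lid (140 x 208 x 25 mm). 95 mm above the worktop with the lid shut, about 102 mm with the lid ajar as at the start. The seal springs the lid upward: about 7 N at the keeper when tight.
- keeper_mean (a point): Mean place of the keeper's groove floor (centre): 18 mm out, 3 mm above the lid's top, 106 mm over the worktop while ajar; moves with the lid. The keeper, a steel plate 28 mm wide (y), sits in slotted screw holes: its real groove centre is 12.5 to 23.5 mm out, differing every time and not reported, so find it by touch. Groove 8 mm wide; outer lip 3 mm thick, 5 mm high; back wall 17 mm high.
- latch_pivot (a point): Middle of the pin on which the lever turns, at the case's front: case x = -91 mm (21 mm out), y = 0, 72.2 mm above the worktop. The pin is parallel to case y.
- lever_tip (a point): Free end of the steel lever plate (26 mm wide, 3 mm thick), 48 mm from latch_pivot, with a 7 mm round bead. The outer face (upper face when open) lies 1.5 mm from the line latch_pivot to lever_tip. A pin on this line 14 mm from latch_pivot carries the wire loop.
- bail_bar (a point): Middle of the wire loop's bar: 6 mm thick, parallel to case y, 45 mm from the loop's pin. Balls 9 mm thick at its ends make it 48 mm wide over all (y), to pinch along y from above. Side wires 4.4 mm thick, 35 mm apart inside, pass either side of the keeper. Light friction: the loop stays where left. The bar moves freely in the upright plane within 31 to 59 mm of latch_pivot; the lever follows.
- lever (a joint): Lever angle, rad. 0 = fully home: hanging down, leaning 18 degrees toward the case's front. Grows as the tip swings out and up: 0.31 straight down, 1.88 level toward the robot, 2.75 open stop. Light friction, stays where left. With the bar hooked it must be pressed past dead centre between 0.2 and 0.6 (some 5 N at the tip); the lid's spring then snaps it home and holds it.
- lid: The white lid, 140 x 208 x 25 mm, which carries the keeper. Origin: middle of its hinge line at the far lower edge (case x = +70 mm, 70 mm above the worktop); its axes are the case's, turned up about y by 0.049 rad while ajar (as at the start and whenever nothing holds it), by 0.01 to 0.02 when pulled tight.
- bail: The wire loop itself; origin at the middle of its pin on the lever, its z axis points from there to bail_bar, its y axis along the pin.
- blue_vial: Glass vial with a blue cap, 21 mm across, 38 mm high, standing loose beside the case; origin at the centre of its underside, z up. Not to be disturbed.
- grey_vial: Glass vial with a grey cap, 21 mm across, 38 mm high, standing loose beside the case; origin at the centre of its underside, z up. Not to be disturbed.
- salve_tube: Small white crimped tube with a dark red cap, 21 x 64 x 13 mm, lying loose beside the case; origin at the centre of its underside. Not to be disturbed.

How it is judged:
By the outcome, as a careful person would: the job done as asked, in the order asked, and still so for the second after the job is handed in, with the robot touching nothing.
It also fails if it takes over 53 s, if anything falls off the work surface, if the arm or the gripper's body presses on something with over 40 N, if the wrist force passes 120 N, or if a joint passes its speed limit or range.

## Working session

There is one attempt and no reset: what is moved stays moved. The work goes in short steps, Python scripts to look and compute and a shell command to move; the robot and the scene stay as the last step left them, time stands still between calls to the robot, and variables do not carry over. Pictures are saved under pics/ and viewed, about 8 in all and at most 12, crops included, and the job is handed in when it is done.

```bash
mkdir -p pics; cat > h.py <<'E'
import numpy as np, cv2
from plant import robot
def pts(name):
    im,d=robot.read_camera(name); i=robot.camera_info(name)
    H,W=d.shape; f=H/2/np.tan(np.radians(i["vertical_fov"])/2)
    K=np.array([[f,0,i["cx"]],[0,f,i["cy"]],[0,0,1]]); D=np.array(i["D"],float)
    u,v=np.meshgrid(np.arange(W),np.arange(H))
    n=cv2.undistortPoints(np.stack([u,v],-1).reshape(-1,1,2).astype(float),K,D).reshape(H,W,2)
    r=np.stack([n[...,0],-n[...,1],-np.ones((H,W))],-1)
    M=np.array(i["cam_to_world"])
    rw=r@M[:3,:3].T
    P=M[:3,3]+rw*d[...,None]; P[d==0]=np.nan
    return im,P,M[:3,3],rw
def save(im,fn): cv2.imwrite('pics/'+fn,im[...,::-1])
E
python3 - <<'E'
from h import *
s=robot.read_state(); print(s)
ims=[]
for n in("top","scene"):
    im,P,o,r=pts(n); ims.append(im); np.savez(n+'.npz',im=im,P=P,o=o,r=r); print(n,o)
    save(im,n+'.png')
E
```

```text
{'t': 0.0, 'q': array([ 1.26457703e+00,  1.31156273e-01,  1.48924677e+00,  3.57849223e-05,
        1.52303786e+00, -8.53798245e-02]), 'dq': array([ 0.00163453,  0.0012415 ,  0.00051058, -0.00080384, -0.00019205,
       -0.00108654]), 'joint_torque': array([-5.02485655e-04, -5.59857595e+01, -4.91754162e+01,  7.69050163e-02,
        3.54957534e-02, -1.82699732e-04]), 'tool_pos': array([0.13120997, 0.58489333, 0.21760825]), 'orientation': array([-3.46148433e-01, -3.12206633e+00,  2.83647609e-03]), 'force': array([0.01114414, 0.56291456, 0.70026623]), 'wrist_torque': array([ 0.01342404,  0.02477893, -0.00241555]), 'opening': 0.09349090557324785}
top [ 0.51676797 -0.05954995  0.93189895]
scene [ 0.21026207 -0.70444023  0.46152875]
```

View pics/top.png

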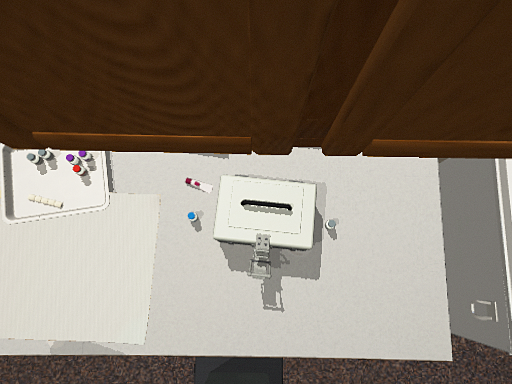

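View pics/scene.png

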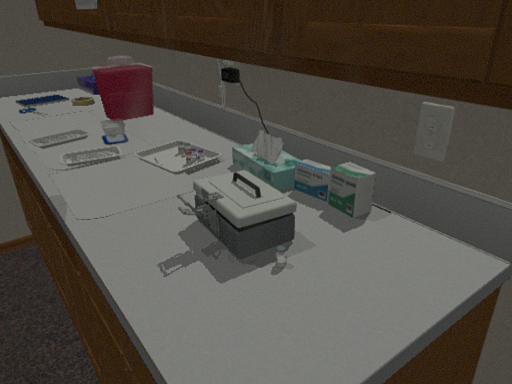

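The top view shows the case (lid at cols 215–317, rows 176–248), the keeper at about (263,242), the lever and loop at rows 248–276, vials at (192,216) and (331,224), and the tube at (199,185). A wall cabinet overhangs the far side. Next I'll measure the lid pose from depth and enlarge the latch.

```bash
python3 - <<'E'
from h import *
z=np.load('top.npz'); P=z['P'];im=z['im']
Z=P[...,2]
m=((Z>.085)&(Z<.115)).astype(np.uint8); m[:, :200]=0; m[:,330:]=0; m[:160]=0
m=cv2.morphologyEx(m,cv2.MORPH_OPEN,np.ones((15,15)))
ys,xs=np.nonzero(m); q=P[ys,xs]
print(len(q), q.min(0),q.max(0))
r=cv2.minAreaRect((q[:,:2]*1000).astype(np.float32)); print(r, cv2.boxPoints(r))
A=np.c_[q[:,:2],np.ones(len(q))]; print('plane',np.linalg.lstsq(A,q[:,2],rcond=None)[0])
# latch region points
for row in range(232,282,3):
    print(row,[ '%d,%d,%d'%tuple(P[row,c]*1000) if P[row,c,2]>.02 else '.' for c in range(248,276,4)])
for n,(c,rr) in dict(blue=(192,216),grey=(331,224)).items(): print(n,P[rr,c])
c=cv2.resize(im[225:285,225:305],None,fx=8,fy=8,interpolation=cv2.INTER_CUBIC); save(c,'crop1.png')
E
```

```text
4855 [ 0.56652207 -0.18457738  0.08628331] [0.71178094 0.02722187 0.11495904]
((636.5377197265625, -79.25605773925781), (207.52993774414062, 142.09823608398438), 85.37073516845703) [[ 557.3457   -176.94829 ]
 [ 698.98035  -188.41676 ]
 [ 715.72974    18.436172]
 [ 574.0951     29.904648]]
plane [-0.04012169  0.00104213  0.12530071]
232 ['590,-43,101', '591,-52,99', '591,-60,104', '591,-68,99', '591,-77,99', '591,-85,102', '592,-93,99']
235 ['584,-44,102', '585,-52,98', '.', '585,-68,104', '585,-76,104', '585,-85,102', '585,-93,102']
238 ['578,-44,101', '578,-52,102', '578,-60,104', '578,-68,104', '578,-77,105', '579,-85,105', '579,-93,101']
241 ['572,-44,98', '572,-52,99', '572,-60,106', '572,-68,107', '572,-77,105', '573,-85,104', '573,-93,99']
244 ['570,-43,29', '568,-52,64', '566,-60,104', '566,-69,102', '566,-77,104', '567,-85,103', '567,-93,98']
247 ['.', '.', '560,-61,104', '560,-69,104', '560,-77,106', '560,-85,105', '.']
250 ['.', '.', '553,-61,120', '553,-69,122', '553,-77,121', '554,-85,105', '.']
253 ['.', '.', '548,-61,102', '548,-69,108', '548,-77,103', '549,-86,80', '.']
256 ['.', '.', '542,-61,110', '542,-69,111', '542,-77,110', '543,-86,78', '.']
259 ['.', '536,-53,79', '537,-61,77', '537,-69,80', '537,-78,76', '.', '.']
262 ['.', '.', '530,-61,82', '530,-70,79', '531,-78,76', '531,-86,78', '.']
265 ['.', '.', '524,-61,81', '524,-70,83', '524,-78,81', '.', '.']
268 ['.', '.', '518,-61,84', '518,-70,83', '518,-78,83', '.', '.']
271 ['.', '.', '512,-61,83', '512,-70,86', '512,-78,85', '.', '.']
274 ['506,-46,117', '506,-54,114', '506,-62,116', '506,-69,115', '507,-77,115', '507,-85,116', '.']
277 ['.', '.', '500,-62,96', '500,-70,93', '500,-78,92', '501,-85,116', '.']
280 ['.', '.', '.', '.', '.', '.', '.']
blue [0.63002775 0.0827529  0.039302  ]
grey [ 0.61774903 -0.22709611  0.04032747]
```

View pics/crop1.png

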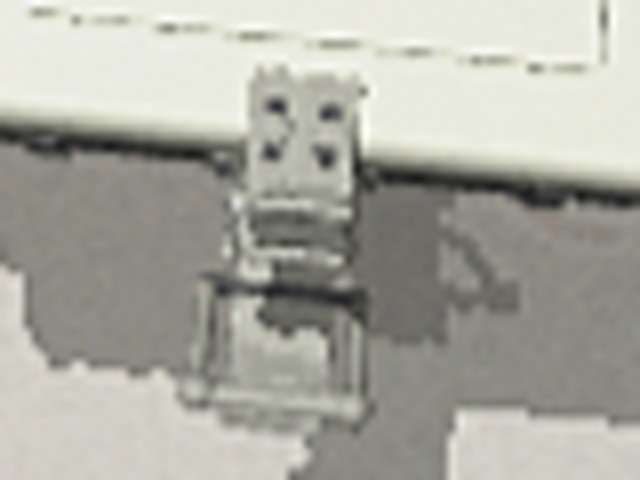

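Depth gives the case yaw as about −4.6° and the lid centre as (636.5, −79), sized 142×207 mm (140×208 expected). The pivot comes out near (546, −72). The bar is near x=506, z=113, which is 45 mm from the loop pin, as stated. I'll move to a hover and look with the wrist camera.

```bash
python3 -m pendant '[{"translation":[-30,-35,0],"twist":[0,0,0],"grip":1},{"translation":[-30,-35,0],"twist":[0,0,0],"grip":1},{"translation":[-30,-35,0],"twist":[0,0,0],"grip":1},{"translation":[-30,-35,0],"twist":[0,0,0],"grip":1},{"translation":[-30,-35,0],"twist":[0,0,0],"grip":1},{"translation":[-30,-35,0],"twist":[0,0,0],"grip":1},{"translation":[-30,-35,0],"twist":[0,0,0],"grip":1},{"translation":[-30,-35,0],"twist":[0,0,0],"grip":1},{"translation":[-30,-35,0],"twist":[0,0,0],"grip":1},{"translation":[-30,-35,0],"twist":[0,0,0],"grip":1}]' 5
cat > to.py <<'E'
# usage: to.py x y z [mm world target for TCP] : remaining shift in tool axes, twist to tool-down + tilt
import sys
from h import *
from scipy.spatial.transform import Rotation as R
s=robot.read_state(); r=R.from_rotvec(s['orientation']).as_matrix()
a=[float(v) for v in sys.argv[1:]]
print('t',s['t'],'pos',(s['tool_pos']*1000).round(1),'F',s['force'].round(1),'op',round(s['opening']*1000,1))
if len(a)>=3:
    print('tool shift mm',(r.T@(np.array(a[:3])-s['tool_pos']*1000)).round(1))
tilt=np.radians(a[3]) if len(a)>3 else 0
yaw=np.radians(-4.63); c,sn=np.cos(yaw),np.sin(yaw)
C=np.array([[c,-sn,0],[sn,c,0],[0,0,1]])
# case-frame tool: x=-x, y=y, z=-z, then tilt fingers toward +x (tool z = (sin,0,-cos))
T=np.array([[-np.cos(tilt),0,np.sin(tilt)],[0,1,0],[-np.sin(tilt),0,-np.cos(tilt)]])
print('twist',R.from_matrix(r.T@C@T).as_rotvec().round(3))
E
python3 to.py 470 -66 220
```

```text
t: 1.1
tool_pos: [0.3495, 0.1653, 0.2123]
orientation: [-0.329, -3.12, 0.015]
force: [0.4, 1.0, -0.4]
opening: 0.093
t 1.1 pos [349.5 165.3 212.3] F [ 0.4  1.  -0.4] op 93.0
tool shift mm [-166.  -201.2   -6.2]
twist [-0.01  -0.003 -0.129]
```

```bash
python3 -m pendant '[{"translation":[-30,-36,0],"twist":[0,0,0],"grip":1},{"translation":[-30,-36,0],"twist":[0,0,0],"grip":1},{"translation":[-30,-36,-3],"twist":[0,0,0],"grip":1},{"translation":[-30,-36,-3],"twist":[0,0,0],"grip":1},{"translation":[-25,-30,-3],"twist":[0,0,0],"grip":1},{"translation":[-12,-15,0],"twist":[0,0,0],"grip":1},{"translation":[-3,-4,0],"twist":[0,0,-0.06],"grip":1},{"translation":[0,0,0],"twist":[0,0,-0.05],"grip":1},{"translation":[0,0,0],"twist":[0,0,-0.02],"grip":1},{"translation":[0,0,0],"twist":[0,0,0],"grip":1}]' 5
python3 to.py 470 -66 220
python3 - <<'E'
from h import *
im,P,o,r=pts('wrist'); np.savez('wrist1.npz',im=im,P=P,o=o,r=r); save(im,'wrist1.png'); print(o)
E
```

```text
t: 2.1
tool_pos: [0.4677, -0.0742, 0.2196]
orientation: [-0.135, -3.131, 0.014]
force: [0.3, 1.3, 0.5]
opening: 0.0931
t 2.1 pos [467.7 -74.2 219.6] F [0.3 1.3 0.5] op 93.1
tool shift mm [-1.6  8.4 -0.5]
twist [-0.009 -0.008 -0.005]
[ 0.38830766 -0.06564688  0.38623219]
```

View pics/wrist1.png

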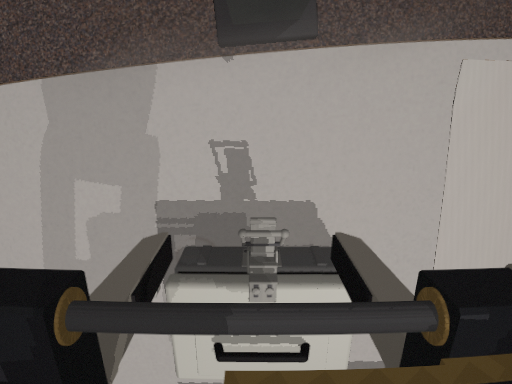

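The wrist view shows the bar's balls at about (242,234) and (285,234), the keeper at cols 248–277, rows 262–300, and the case front below them, all between the open fingers. Now I'll take depth values there.

```bash
python3 - <<'E'
from h import *
z=np.load('wrist1.npz'); P=z['P'];im=z['im']
C0=np.array([.6365,-.0793,0]); y=np.radians(-4.63)
Rm=np.array([[np.cos(y),-np.sin(y),0],[np.sin(y),np.cos(y),0],[0,0,1]])
Q=(P-C0)@Rm*1000
f=lambda p:'%d,%d,%d'%tuple(p.round()) if p[2]==p[2] else '.'
for row in range(214,304,2): print(row,[f(Q[row,c]) for c in (242,250,256,263,270,276,285)])
b=Q[226:242,235:293]; ok=(b[...,2]>107)&(b[...,2]<125); print('bar',ok.sum(),np.median(b[ok],0),b[ok].min(0),b[ok].max(0))
save(cv2.resize(im[205:310,195:335],None,fx=5,fy=5,interpolation=cv2.INTER_CUBIC),'crop2.png')
E
```

```text
214 ['-112,-23,1', '-112,-13,0', '-111,-5,-1', '-112,4,1', '-111,13,-1', '-112,21,0', '-111,33,0']
216 ['-109,-23,0', '-109,-13,1', '-109,-5,0', '-109,4,0', '-109,13,0', '-109,21,0', '-109,33,1']
218 ['-106,-23,0', '-139,-11,90', '-140,-5,92', '-140,2,91', '-140,9,91', '-106,21,0', '-106,33,-1']
220 ['-103,-23,0', '-138,-11,92', '-138,-5,93', '-138,2,93', '-138,9,93', '-138,15,93', '-103,33,0']
222 ['-101,-23,0', '-136,-11,93', '-137,-5,94', '-136,2,94', '-136,9,94', '-136,15,92', '-101,33,0']
224 ['-98,-23,1', '-132,-11,87', '-132,-5,88', '-132,2,89', '-132,9,88', '-98,21,1', '-98,33,0']
226 ['-95,-23,1', '-129,-11,86', '-129,-5,86', '-129,2,86', '-130,9,88', '-95,21,0', '-95,33,1']
228 ['-92,-24,0', '-127,-12,85', '-127,-5,87', '-127,2,87', '-127,9,86', '-92,21,0', '-92,33,0']
230 ['-137,-18,115', '-136,-11,113', '-135,-5,112', '-135,1,112', '-136,8,112', '-136,13,112', '-137,21,115']
232 ['-136,-18,117', '-135,-11,116', '-135,-5,115', '-135,1,116', '-134,8,115', '-135,13,115', '-134,22,115']
234 ['-134,-18,118', '-133,-11,117', '-133,-5,115', '-133,1,116', '-133,8,116', '-133,13,1
[... 2881 characters left out ...]
05', '-64,9,106', '-62,15,102', '-61,25,101']
294 ['-59,-20,101', '-60,-12,103', '-62,-5,106', '-60,2,103', '-62,9,105', '-59,15,102', '-58,25,101']
296 ['-57,-20,102', '-59,-12,104', '-58,-5,103', '-58,2,104', '-59,9,105', '-56,16,100', '-56,25,100']
298 ['-54,-20,101', '-56,-12,104', '-56,-5,104', '-56,2,104', '-55,9,103', '-53,16,100', '-53,25,100']
300 ['-51,-20,101', '-54,-12,104', '-53,-5,103', '-53,2,104', '-54,9,104', '-51,16,101', '-51,25,101']
302 ['-48,-20,100', '-48,-12,100', '-49,-5,101', '-48,2,100', '-49,9,101', '-48,16,100', '-48,25,100']
bar 377 [-133.9311777     1.05770193  115.21141021] [-137.5608875   -22.3469649   111.07183393] [-129.23813454   25.36060842  118.62129855]
```

View pics/crop2.png

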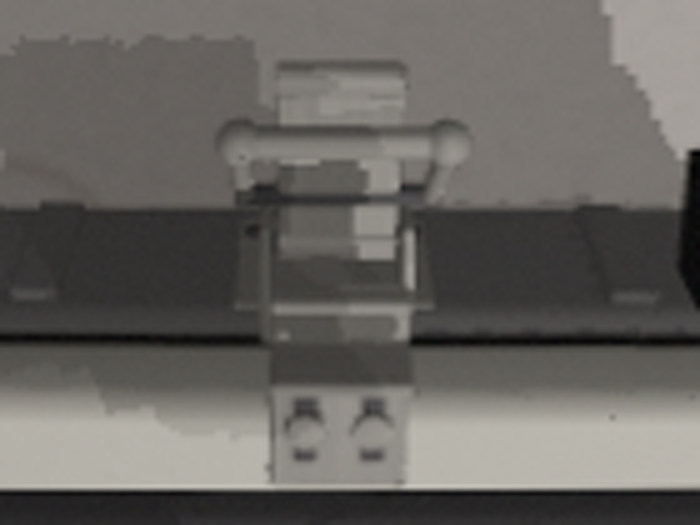

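Depth resolves the keeper well, in my case frame: back wall face x≈−87, lip outer x≈−98, so groove centre ≈ −91 (about 20.5 mm out, inside the given range). Bar centre is (−133, 1.5, 113) and 48 mm wide; the keeper is also centred at y≈1.5. Next I'll descend to the bar.

```bash
python3 to.py 504 -67 101; python3 -m pendant '[{"translation":[-18,3,0],"twist":[0,0,0],"grip":0.6},{"translation":[-15,3,15],"twist":[0,0,0],"grip":0.6},{"translation":[-3,1,25],"twist":[0,0,0],"grip":0.6},{"translation":[0,0,25],"twist":[0,0,0],"grip":0.5},{"translation":[0,0,20],"twist":[0,0,0],"grip":0.5},{"translation":[0,0,12],"twist":[0,0,0],"grip":0.4},{"translation":[0,0,5],"twist":[0,0,0],"grip":0.4},{"translation":[0,0,0],"twist":[0,0,0],"grip":0.4},{"translation":[0,0,0],"twist":[0,0,0],"grip":0.4},{"translation":[0,0,0],"twist":[0,0,0],"grip":0.4}]' 5; python3 to.py 504 -67 101
```

```text
t 2.15 pos [467.6 -74.1 219.6] F [1.  0.9 0.1] op 92.8
tool shift mm [-36.6  11.3 118.2]
twist [-0.009 -0.008 -0.006]
t: 3.15
tool_pos: [0.5064, -0.0681, 0.1174]
orientation: [-0.141, -3.137, 0.015]
force: [-0.0, -0.7, 0.1]
opening: 0.0652
t 3.15 pos [506.4 -68.1 117.4] F [-0.  -0.7  0.1] op 65.2
tool shift mm [ 2.5  1.  16.4]
twist [-0.01  -0.001 -0.009]
```

```bash
python3 -m pendant '[{"translation":[2.5,1,8],"twist":[-0.01,0,-0.01],"grip":0.4},{"translation":[0,0,7],"twist":[0,0,0],"grip":0.4},{"translation":[0,0,3],"twist":[0,0,0],"grip":0.4},{"translation":[0,0,0],"twist":[0,0,0],"grip":0.2},{"translation":[0,0,0],"twist":[0,0,0],"grip":0.1},{"translation":[0,0,0],"twist":[0,0,0],"grip":-0.1},{"translation":[0,0,0],"twist":[0,0,0],"grip":-0.3},{"translation":[0,0,0],"twist":[0,0,0],"grip":-0.3},{"translation":[0,0,0],"twist":[0,0,0],"grip":-0.3},{"translation":[0,0,0],"twist":[0,0,0],"grip":-0.3}]' 8; python3 to.py 504 -67 101; python3 - <<'E'
from h import *
im,P,o,r=pts('wrist'); np.savez('wrist2.npz',im=im,P=P,o=o,r=r); save(im[200:384,100:420],'wrist2.png')
E
```

```text
t: 4.15
tool_pos: [0.5053, -0.0673, 0.1]
orientation: [0.124, 3.137, 0.001]
force: [0.6, 0.3, -1.3]
opening: 0.0465
t 4.15 pos [505.3 -67.3 100. ] F [ 0.6  0.3 -1.3] op 46.5
tool shift mm [ 1.3  0.2 -1. ]
twist [0.001 0.002 0.002]
```

View pics/wrist2.png

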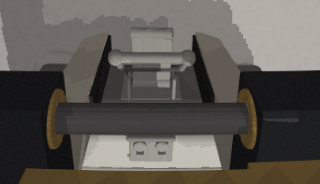

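The fingers pinch both balls (crop (113,58) and (192,58)) at a 46.5 mm opening. Next: inward, then up above lip height, checking the force.

```bash
python3 -m pendant '[{"translation":[-6,0,0],"twist":[0,0,0],"grip":-0.3},{"translation":[-6,0,0],"twist":[0,0,0],"grip":-0.3},{"translation":[-4,0,-2],"twist":[0,0,0],"grip":-0.3},{"translation":[-4,0,-2],"twist":[0,0,0],"grip":-0.3},{"translation":[-3,0,-2],"twist":[0,0,0],"grip":-0.3},{"translation":[-2,0,-1],"twist":[0,0,0],"grip":-0.3},{"translation":[-1,0,0],"twist":[0,0,0],"grip":-0.3},{"translation":[0,0,0],"twist":[0,0,0],"grip":-0.3},{"translation":[0,0,0],"twist":[0,0,0],"grip":-0.3},{"translation":[0,0,0],"twist":[0,0,0],"grip":-0.3}]' 8; python3 to.py 540 -70 106
```

```text
t: 5.2
tool_pos: [0.5333, -0.0696, 0.1073]
orientation: [0.124, 3.138, 0.0]
force: [0.3, 1.2, -0.3]
opening: 0.0466
t 5.2 pos [533.3 -69.6 107.3] F [ 0.3  1.2 -0.3] op 46.6
tool shift mm [-6.7  0.2  1.3]
twist [0.    0.001 0.002]
```

```bash
python3 -m pendant '[{"translation":[-4,0,0.5],"twist":[0,0,0],"grip":-0.3},{"translation":[-3,0,0.5],"twist":[0,0,0],"grip":-0.3},{"translation":[-2,0,0],"twist":[0,0,0],"grip":-0.3},{"translation":[-1,0,0],"twist":[0,0,0],"grip":-0.3},{"translation":[-0.5,0,0],"twist":[0,0,0],"grip":-0.3},{"translation":[-0.5,0,0],"twist":[0,0,0],"grip":-0.3},{"translation":[-0.5,0,0],"twist":[0,0,0],"grip":-0.3},{"translation":[-0.5,0,0],"twist":[0,0,0],"grip":-0.3},{"translation":[0,0,0],"twist":[0,0,0],"grip":-0.3},{"translation":[0,0,0],"twist":[0,0,0],"grip":-0.3}]' 8; python3 to.py 546 -70 106
```

```text
t: 6.2
tool_pos: [0.5458, -0.0707, 0.1059]
orientation: [0.124, 3.139, 0.0]
force: [-0.6, -0.4, -1.6]
opening: 0.0467
t 6.2 pos [545.8 -70.7 105.9] F [-0.6 -0.4 -1.6] op 46.7
tool shift mm [-0.1  0.7 -0.1]
twist [0.    0.    0.002]
```

```bash
python3 -m pendant '[{"translation":[-0.5,0,0],"twist":[0,0,0],"grip":-0.3},{"translation":[-0.5,0,0],"twist":[0,0,0],"grip":-0.3},{"translation":[-0.5,0,0],"twist":[0,0,0],"grip":-0.3},{"translation":[-0.4,0,0],"twist":[0,0,0],"grip":-0.3},{"translation":[-0.3,0,0],"twist":[0,0,0],"grip":-0.3},{"translation":[-0.3,0,0],"twist":[0,0,0],"grip":-0.3},{"translation":[-0.3,0,0],"twist":[0,0,0],"grip":-0.3},{"translation":[0,0,0],"twist":[0,0,0],"grip":-0.3},{"translation":[0,0,0],"twist":[0,0,0],"grip":-0.3},{"translation":[0,0,0],"twist":[0,0,0],"grip":-0.3}]' 8; python3 to.py 546 -70 106
```

```text
t: 7.2
tool_pos: [0.5487, -0.071, 0.1059]
orientation: [-0.125, -3.139, -0.0]
force: [-0.4, 0.3, 0.6]
opening: 0.0466
t 7.2 pos [548.7 -71.  105.9] F [-0.4  0.3  0.6] op 46.6
tool shift mm [ 2.7  0.8 -0.1]
twist [ 0.    -0.     0.001]
```

```bash
python3 -m pendant '[{"translation":[-0.4,0,0],"twist":[0,0,0],"grip":-0.3},{"translation":[-0.4,0,0],"twist":[0,0,0],"grip":-0.3},{"translation":[-0.4,0,0],"twist":[0,0,0],"grip":-0.3},{"translation":[-0.4,0,0],"twist":[0,0,0],"grip":-0.3},{"translation":[-0.3,0,0],"twist":[0,0,0],"grip":-0.3},{"translation":[-0.3,0,0],"twist":[0,0,0],"grip":-0.3},{"translation":[0,0,0],"twist":[0,0,0],"grip":-0.3},{"translation":[0,0,0],"twist":[0,0,0],"grip":-0.3},{"translation":[0,0,0],"twist":[0,0,0],"grip":-0.3},{"translation":[0,0,0],"twist":[0,0,0],"grip":-0.3}]' 8; python3 to.py 546 -70 106
```

```text
t: 8.2
tool_pos: [0.5498, -0.0711, 0.1058]
orientation: [-0.124, -3.136, -0.001]
force: [-3.1, 0.1, 1.5]
opening: 0.047
t 8.2 pos [549.8 -71.1 105.8] F [-3.1  0.1  1.5] op 47.0
tool shift mm [ 3.9  0.8 -0.2]
twist [ 0.    -0.003  0.002]
```

Contact at −3 N against the back wall (TCP x=549.8). I'll back off 1 mm and lower into the groove.

```bash
python3 -m pendant '[{"translation":[1.2,0,0],"twist":[0,0,0],"grip":-0.3},{"translation":[0,0,1.5],"twist":[0,0,0],"grip":-0.3},{"translation":[0,0,1.5],"twist":[0,0,0],"grip":-0.3},{"translation":[0,0,1.5],"twist":[0,0,0],"grip":-0.3},{"translation":[0,0,1],"twist":[0,0,0],"grip":-0.3},{"translation":[0,0,1],"twist":[0,0,0],"grip":-0.3},{"translation":[0,0,0.5],"twist":[0,0,0],"grip":-0.3},{"translation":[0,0,0],"twist":[0,0,0],"grip":-0.3},{"translation":[0,0,0],"twist":[0,0,0],"grip":-0.3},{"translation":[0,0,0],"twist":[0,0,0],"grip":-0.3}]' 8; python3 to.py 549 -71 96
```

```text
t: 9.2
tool_pos: [0.5502, -0.0711, 0.0994]
orientation: [0.124, 3.138, 0.0]
force: [-1.0, -0.3, 2.0]
opening: 0.0469
t 9.2 pos [550.2 -71.1  99.4] F [-1.  -0.3  2. ] op 46.9
tool shift mm [1.2 0.  3.4]
twist [0.    0.001 0.002]
```

```bash
python3 -m pendant '[{"translation":[0.6,0,0.5],"twist":[0,0,0],"grip":-0.3},{"translation":[0,0,0.7],"twist":[0,0,0],"grip":-0.3},{"translation":[0,0,0.7],"twist":[0,0,0],"grip":-0.3},{"translation":[0,0,0.6],"twist":[0,0,0],"grip":-0.3},{"translation":[0,0,0.5],"twist":[0,0,0],"grip":-0.3},{"translation":[0,0,0.4],"twist":[0,0,0],"grip":-0.3},{"translation":[0,0,0.4],"twist":[0,0,0],"grip":-0.3},{"translation":[0,0,0],"twist":[0,0,0],"grip":-0.3},{"translation":[0,0,0],"twist":[0,0,0],"grip":-0.3},{"translation":[0,0,0],"twist":[0,0,0],"grip":-0.3}]' 8; python3 to.py 549 -71 96
```

```text
t: 10.2
tool_pos: [0.55, -0.0711, 0.0955]
orientation: [0.124, 3.137, -0.0]
force: [-1.2, -0.8, 1.6]
opening: 0.0469
t 10.2 pos [550.  -71.1  95.5] F [-1.2 -0.8  1.6] op 46.9
tool shift mm [ 1.   0.  -0.5]
twist [0.    0.002 0.002]
```

```bash
python3 -m pendant '[{"translation":[0,0,0.4],"twist":[0,0,0],"grip":-0.3},{"translation":[0,0,0.4],"twist":[0,0,0],"grip":-0.3},{"translation":[0,0,0.4],"twist":[0,0,0],"grip":-0.3},{"translation":[0,0,0.4],"twist":[0,0,0],"grip":-0.3},{"translation":[0,0,0.4],"twist":[0,0,0],"grip":-0.3},{"translation":[0,0,0],"twist":[0,0,0],"grip":-0.3},{"translation":[0,0,0],"twist":[0,0,0],"grip":-0.3},{"translation":[0,0,0],"twist":[0,0,0],"grip":-0.3},{"translation":[0,0,0],"twist":[0,0,0],"grip":-0.3},{"translation":[0,0,0],"twist":[0,0,0],"grip":-0.3}]' 8; python3 to.py 549 -71 96;python3 - <<'E'
from h import *
im,P,o,r=pts('wrist'); np.savez('wrist3.npz',im=im,P=P,o=o,r=r); save(cv2.resize(im[220:370,180:340],None,fx=4,fy=4,interpolation=cv2.INTER_CUBIC),'wrist3.png')
E
```

```text
t: 11.2
tool_pos: [0.5497, -0.0711, 0.0938]
orientation: [0.124, 3.138, -0.0]
force: [-2.7, -0.1, 4.3]
opening: 0.0471
t 11.2 pos [549.7 -71.1  93.8] F [-2.7 -0.1  4.3] op 47.1
tool shift mm [ 0.7  0.  -2.2]
twist [0.    0.002 0.002]
```

View pics/wrist3.png

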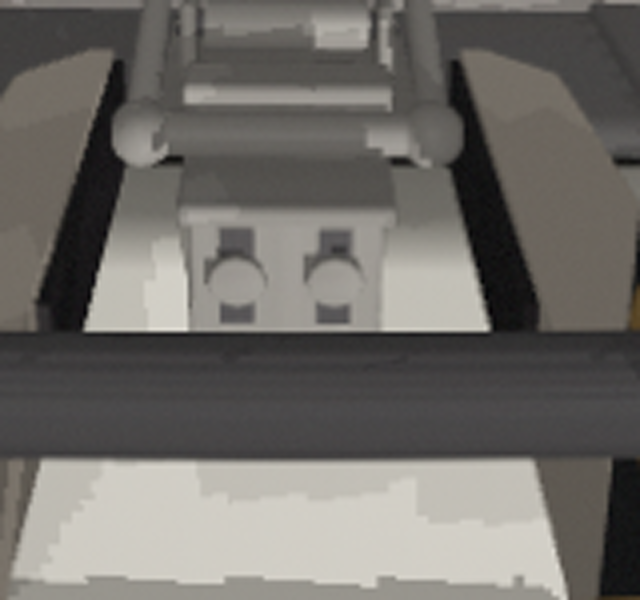

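The bar sits between the lip (bright strip, crop row 95) and the back wall (row 155 and below), with 4 N up from the floor: it is in the groove. I'll open and lift straight off.

```bash
python3 -m pendant '[{"translation":[0.5,0,-0.6],"twist":[0,0,0],"grip":-0.1},{"translation":[0,0,0],"twist":[0,0,0],"grip":0.1},{"translation":[0,0,0],"twist":[0,0,0],"grip":0.3},{"translation":[0,0,0],"twist":[0,0,0],"grip":0.4},{"translation":[0,0,-5],"twist":[0,0,0],"grip":0.4},{"translation":[0,0,-20],"twist":[0,0,0],"grip":0.4},{"translation":[5,0,-30],"twist":[0,0,0],"grip":0.4},{"translation":[25,0,-25],"twist":[0,0,0],"grip":0},{"translation":[40,0,-5],"twist":[0,0,0],"grip":-0.8},{"translation":[40,0,0],"twist":[0,0,0],"grip":-1}]' 8; python3 to.py 467 -64 130 40;python3 - <<'E'
from h import *
im,P,o,r=pts('wrist'); np.savez('wrist4.npz',im=im,P=P,o=o,r=r); 
C0=np.array([.6365,-.0793,0]); y=np.radians(-4.63)
Rm=np.array([[np.cos(y),-np.sin(y),0],[np.sin(y),np.cos(y),0],[0,0,1]])
Q=(P-C0)@Rm*1000
m=(Q[...,2]>25)&(Q[...,0]<-72)&(Q[...,0]>-145)&(abs(Q[...,1]-1.5)<8)
q=Q[m]
for x in range(-145,-72,4):
    k=q[abs(q[:,0]-x)<2]
    if len(k): print(x,len(k),np.percentile(k[:,2],[10,50,90]).round())
save(im,'wrist4.png')
E
```

```text
t: 12.25
tool_pos: [0.4396, -0.0623, 0.1827]
orientation: [0.124, 3.136, 0.0]
force: [0.4, -0.9, 0.5]
opening: 0.0453
t 12.25 pos [439.6 -62.3 182.7] F [ 0.4 -0.9  0.5] op 45.3
tool shift mm [-27.3   0.5  52.8]
twist [ 0.001 -0.695  0.002]
-141 40 [43. 44. 46.]
-137 50 [45. 46. 46.]
-133 63 [44. 46. 48.]
-129 73 [47. 49. 50.]
-125 74 [50. 52. 53.]
-121 68 [53. 54. 56.]
-117 75 [56. 58. 59.]
-113 75 [59. 61. 63.]
-109 78 [63. 64. 66.]
-105 76 [66. 67. 70.]
-101 95 [69. 73. 74.]
-97 32 [73. 74. 75.]
-81 19 [50. 53. 57.]
-77 71 [49. 54. 58.]
-73 8 [103. 103. 104.]
```

View pics/wrist4.png

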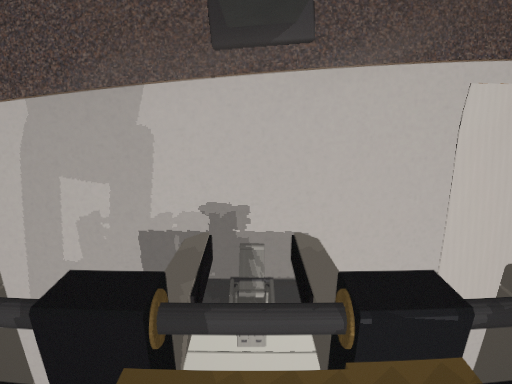

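Lever found about 37° below level (outer face x=−125 at z=52, tip near x −138). Next I'll tilt the tool 40° forward with the fingers shut.

```bash
python3 -m pendant '[{"translation":[0,0,0],"twist":[0,-0.14,0],"grip":-1},{"translation":[0,0,0],"twist":[0,-0.14,0],"grip":-1},{"translation":[0,0,10],"twist":[0,-0.14,0],"grip":-1},{"translation":[0,0,15],"twist":[0,-0.14,0],"grip":-1},{"translation":[0,0,20],"twist":[0,-0.13,0],"grip":-1},{"translation":[0,0,20],"twist":[0,-0.08,0],"grip":-1},{"translation":[0,0,10],"twist":[0,0,0],"grip":-1},{"translation":[0,0,0],"twist":[0,0,0],"grip":-1},{"translation":[0,0,0],"twist":[0,0,0],"grip":-1},{"translation":[0,0,0],"twist":[0,0,0],"grip":-1}]' 10; python3 to.py 498 -66.6 71 40
```

```text
t: 13.3
tool_pos: [0.5135, -0.0741, 0.1773]
orientation: [0.095, 2.433, -0.031]
force: [-0.4, 0.7, -0.2]
opening: 0.0005
t 13.3 pos [513.5 -74.1 177.3] F [-0.4  0.7 -0.2] op 0.5
tool shift mm [81.2  6.  70.4]
twist [0.005 0.009 0.001]
```

```bash
python3 -m pendant '[{"translation":[20,2,15],"twist":[0,0,0],"grip":-1},{"translation":[20,2,18],"twist":[0,0,0],"grip":-1},{"translation":[18,1,18],"twist":[0,0,0],"grip":-1},{"translation":[14,1,12],"twist":[0,0,0],"grip":-1},{"translation":[8,0,6],"twist":[0,0,0],"grip":-1},{"translation":[3,0,3],"twist":[0,0,0],"grip":-1},{"translation":[0,0,0],"twist":[0,0,0],"grip":-1},{"translation":[0,0,0],"twist":[0,0,0],"grip":-1},{"translation":[0,0,0],"twist":[0,0,0],"grip":-1},{"translation":[0,0,0],"twist":[0,0,0],"grip":-1}]' 10; python3 to.py 503 -67 64 40
```

```text
t: 14.3
tool_pos: [0.5325, -0.0731, 0.0835]
orientation: [0.089, 2.464, -0.027]
force: [1.5, 0.1, -0.2]
opening: 0.0007
t 14.3 pos [532.5 -73.1  83.5] F [ 1.5  0.1 -0.2] op 0.7
tool shift mm [35.5  3.9 -3.4]
twist [ 0.009 -0.022  0.005]
```

```bash
python3 -m pendant '[{"translation":[8,1,-5],"twist":[0,0,0],"grip":-1},{"translation":[10,1,-3],"twist":[0,0,0],"grip":-1},{"translation":[10,1,0],"twist":[0,0,0],"grip":-1},{"translation":[6,1,0],"twist":[0,-0.02,0],"grip":-1},{"translation":[4,0,0],"twist":[0,0,0],"grip":-1},{"translation":[0,0,0],"twist":[0,0,0],"grip":-1},{"translation":[0,0,0],"twist":[0,0,0],"grip":-1},{"translation":[0,0,0],"twist":[0,0,0],"grip":-1},{"translation":[0,0,0],"twist":[0,0,0],"grip":-1},{"translation":[0,0,0],"twist":[0,0,0],"grip":-1}]' 10; python3 to.py 503 -67 64 40; python3 - <<'E'
from h import *
w=[]
for n in ('scene','wrist'):
    im,P,o,r=pts(n); np.savez(n+'5.npz',im=im,P=P); w.append(im)
a=cv2.resize(w[0][160:280,150:310],(533,400),interpolation=cv2.INTER_CUBIC); 
save(a,'s5.png'); save(w[1],'w5.png')
E
```

```text
t: 15.3
tool_pos: [0.5309, -0.0731, 0.0724]
orientation: [0.088, 2.474, -0.021]
force: [0.2, 0.5, -0.1]
opening: 0.0006
t 15.3 pos [530.9 -73.1  72.4] F [ 0.2  0.5 -0.1] op 0.6
tool shift mm [ 27.4   4.1 -10.9]
twist [ 0.013 -0.032  0.005]
```

View pics/s5.png

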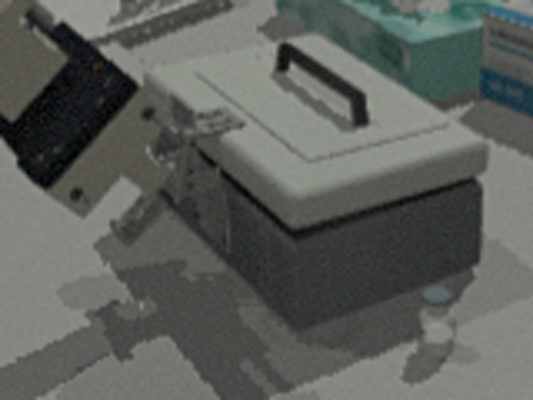

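Scene view: the loop is still on the keeper (≈(210,120)) and the lever hangs outward, with its tip at ≈(125,220) below the gripper. The arm goes down but will not retreat inward, which suggests a joint limit, so I'll check.

```bash
python3 - <<'E'
from h import *
s=robot.read_state(); print(s['q'].round(3)); 
z=np.load('wrist5.npz');P=z['P']
C0=np.array([.6365,-.0793,0]); y=np.radians(-4.63)
Rm=np.array([[np.cos(y),-np.sin(y),0],[np.sin(y),np.cos(y),0],[0,0,1]])
Q=(P-C0)@Rm*1000
for lo,hi in((-24,-12),(-12,15),(15,27)):
  m=(Q[...,1]>lo)&(Q[...,1]<hi)&(Q[...,2]>25)&(Q[...,0]>-145)&(Q[...,0]<-72)
  q=Q[m]; print(lo,hi,[(x,len(k),*np.percentile(k[:,2],[5,50,95]).round()) for x in range(-143,-72,6) for k in [q[abs(q[:,0]-x)<3]] if len(k)])
E
```

```text
[-0.365 -0.541  2.498  0.351  0.569 -2.102]
-24 -12 [(-143, 8, np.float64(100.0), np.float64(101.0), np.float64(101.0)), (-137, 157, np.float64(93.0), np.float64(97.0), np.float64(100.0)), (-131, 122, np.float64(86.0), np.float64(89.0), np.float64(93.0)), (-125, 87, np.float64(78.0), np.float64(82.0), np.float64(85.0)), (-119, 51, np.float64(72.0), np.float64(75.0), np.float64(78.0)), (-113, 2, np.float64(70.0), np.float64(71.0), np.float64(71.0)), (-107, 102, np.float64(62.0), np.float64(64.0), np.float64(68.0)), (-101, 24, np.float64(62.0), np.float64(70.0), np.float64(74.0)), (-77, 4, np.float64(28.0), np.float64(30.0), np.float64(30.0))]
-12 15 [(-143, 129, np.float64(100.0), np.float64(104.0), np.float64(108.0)), (-137, 874, np.float64(44.0), np.float64(95.0), np.float64(100.0)), (-131, 804, np.float64(47.0), np.float64(88.0), np.float64(94.0)), (-125, 1003, np.float64(47.0), np.float64(51.0), np.float64(86.0)), (-119, 853, np.float64(52.0), np.float64(55.0), np.float64(77.0)), (-113, 579, np.float64(56.0), np.float64(59.0), np.float64(69.0)), (-107, 379, np.float64(60.0), np.float64(62.0), np.float64(65.0)), (-101, 6, np.float64(66.0), np.float64(66.0), np.float64(102.0)), (-89, 31, np.float64(118.0), np.float64(119.0), np.float64(121.0)), (-83, 11, np.float64(118.0), np.float64(120.0), np.float64(121.0))]
15 27 [(-107, 110, np.float64(63.0), np.float64(65.0), np.float64(70.0)), (-101, 237, np.float64(66.0), np.float64(76.0), np.float64(84.0)), (-95, 32, np.float64(67.0), np.float64(70.0), np.float64(77.0)), (-77, 3, np.float64(27.0), np.float64(29.0), np.float64(31.0))]
```

The elbow is at its limit (q3=2.498), so 40° of tilt is too much this close in. I'll reduce the tilt to about 20° for the first part of the press.

```bash
python3 -m pendant '[{"translation":[0,0,-3],"twist":[0,0.12,0],"grip":-1},{"translation":[0,0,-3],"twist":[0,0.12,0],"grip":-1},{"translation":[3,1,-3],"twist":[0,0.08,0],"grip":-1},{"translation":[8,1,-2],"twist":[0,0,0],"grip":-1},{"translation":[8,1,-2],"twist":[0,0,0],"grip":-1},{"translation":[6,1,0],"twist":[0,0,0],"grip":-1},{"translation":[4,0,0],"twist":[0,0,0],"grip":-1},{"translation":[0,0,0],"twist":[0,0,0],"grip":-1},{"translation":[0,0,0],"twist":[0,0,0],"grip":-1},{"translation":[0,0,0],"twist":[0,0,0],"grip":-1}]' 10; python3 to.py 503 -67 64 20; python3 -c "
from h import *
print(robot.read_state()['q'].round(3))"
```

```text
t: 16.4
tool_pos: [0.4881, -0.0647, 0.0661]
orientation: [0.101, 2.809, -0.006]
force: [0.7, 0.5, -0.3]
opening: 0.0004
t 16.4 pos [488.1 -64.7  66.1] F [ 0.7  0.5 -0.3] op 0.4
tool shift mm [-13.6  -1.2   6.9]
twist [ 0.011 -0.018  0.007]
[-0.298 -0.38   2.281  0.101  0.921 -1.845]
```

```bash
python3 -m pendant '[{"translation":[-8,-1,3],"twist":[0,0,0],"grip":-1},{"translation":[-6,0,3],"twist":[0,-0.02,0],"grip":-1},{"translation":[-2,0,2],"twist":[0,0,0],"grip":-1},{"translation":[-1,0,2],"twist":[0,0,0],"grip":-1},{"translation":[-1,0,2],"twist":[0,0,0],"grip":-1},{"translation":[-0.5,0,1.5],"twist":[0,0,0],"grip":-1},{"translation":[-0.5,0,1.5],"twist":[0,0,0],"grip":-1},{"translation":[0,0,0],"twist":[0,0,0],"grip":-1},{"translation":[0,0,0],"twist":[0,0,0],"grip":-1},{"translation":[0,0,0],"twist":[0,0,0],"grip":-1}]' 10; python3 to.py 513 -67.8 52 20
```

```text
t: 17.4
tool_pos: [0.5118, -0.0673, 0.0573]
orientation: [0.101, 2.787, -0.006]
force: [-0.0, -0.4, -0.6]
opening: 0.0007
t 17.4 pos [511.8 -67.3  57.3] F [-0.  -0.4 -0.6] op 0.7
tool shift mm [ 0.7 -0.4  5.4]
twist [0.011 0.003 0.006]
```

```bash
python3 -m pendant '[{"translation":[-0.6,0,2],"twist":[0,0,0],"grip":-1},{"translation":[-0.6,0,2],"twist":[0,0,0],"grip":-1},{"translation":[-0.6,0,2],"twist":[0,0,0],"grip":-1},{"translation":[-0.6,0,2],"twist":[0,0,0],"grip":-1},{"translation":[-0.7,0,2],"twist":[0,0,0],"grip":-1},{"translation":[-0.8,0,2],"twist":[0,0,0],"grip":-1},{"translation":[-0.9,0,2],"twist":[0,-0.02,0],"grip":-1},{"translation":[-1,0,2],"twist":[0,-0.02,0],"grip":-1},{"translation":[-0.5,0,1],"twist":[0,0,0],"grip":-1},{"translation":[0,0,0],"twist":[0,0,0],"grip":-1}]' 10; python3 to.py 530 -69 36 30
```

```text
t: 18.4
tool_pos: [0.5248, -0.0682, 0.0426]
orientation: [0.1, 2.743, -0.009]
force: [0.1, 0.0, 0.0]
opening: 0.0005
t 18.4 pos [524.8 -68.2  42.6] F [0.1 0.  0. ] op 0.5
tool shift mm [-2.2 -0.5  8.1]
twist [ 0.011 -0.127  0.005]
```

```bash
python3 -m pendant '[{"translation":[-1,0,1.7],"twist":[0,-0.03,0],"grip":-1},{"translation":[-1,0,1.7],"twist":[0,-0.03,0],"grip":-1},{"translation":[-1.1,0,1.6],"twist":[0,-0.03,0],"grip":-1},{"translation":[-1.1,0,1.6],"twist":[0,-0.03,0],"grip":-1},{"translation":[-1.2,0,1.5],"twist":[0,-0.03,0],"grip":-1},{"translation":[-1.2,0,1.4],"twist":[0,-0.02,0],"grip":-1},{"translation":[-1.2,0,1.3],"twist":[0,0,0],"grip":-1},{"translation":[-1,0,1],"twist":[0,0,0],"grip":-1},{"translation":[0,0,0],"twist":[0,0,0],"grip":-1},{"translation":[0,0,0],"twist":[0,0,0],"grip":-1}]' 10; python3 to.py 545 -69 34 35; python3 - <<'E'
from h import *
im,P,o,r=pts('scene'); save(cv2.resize(im[160:280,150:310],(640,480),interpolation=cv2.INTER_CUBIC),'s6.png')
E
```

```text
t: 19.4
tool_pos: [0.5387, -0.0693, 0.0367]
orientation: [0.094, 2.568, -0.017]
force: [-0.9, -0.1, -0.5]
opening: 0.0006
t 19.4 pos [538.7 -69.3  36.7] F [-0.9 -0.1 -0.5] op 0.6
tool shift mm [-3.8  0.7  5.6]
twist [ 0.012 -0.039  0.004]
```

View pics/s6.png

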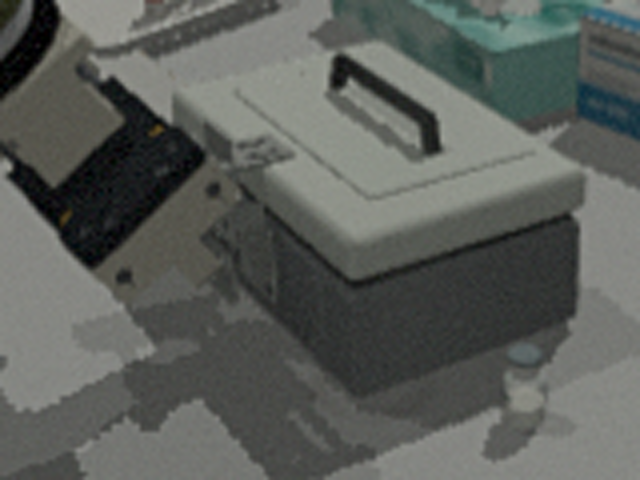

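The scene shows the tool still on the lever, with the lid seated lower, the body clear of the lid and the grey vial untouched. The force is about 1 N, so I'll keep pressing toward the case in small steps.

```bash
python3 -m pendant '[{"translation":[-1.2,0,0.9],"twist":[0,-0.02,0],"grip":-1},{"translation":[-1.2,0,0.9],"twist":[0,-0.02,0],"grip":-1},{"translation":[-1.2,0,0.9],"twist":[0,0,0],"grip":-1},{"translation":[-1,0,0.7],"twist":[0,0,0],"grip":-1},{"translation":[-1,0,0.7],"twist":[0,0,0],"grip":-1},{"translation":[0,0,0],"twist":[0,0,0],"grip":-1},{"translation":[0,0,0],"twist":[0,0,0],"grip":-1},{"translation":[0,0,0],"twist":[0,0,0],"grip":-1},{"translation":[0,0,0],"twist":[0,0,0],"grip":-1},{"translation":[0,0,0],"twist":[0,0,0],"grip":-1}]' 10; python3 to.py 550 -70 36 37
```

```text
t: 20.45
tool_pos: [0.5463, -0.0699, 0.0366]
orientation: [0.093, 2.525, -0.019]
force: [-1.5, -0.9, -0.5]
opening: 0.0004
t 20.45 pos [546.3 -69.9  36.6] F [-1.5 -0.9 -0.5] op 0.4
tool shift mm [-2.7  0.1  2.6]
twist [ 0.012 -0.03   0.003]
```

```bash
python3 -m pendant '[{"translation":[-0.8,0,0.5],"twist":[0,0,0],"grip":-1},{"translation":[-0.8,0,0.5],"twist":[0,0,0],"grip":-1},{"translation":[-0.8,0,0.5],"twist":[0,0,0],"grip":-1},{"translation":[-0.8,0,0.5],"twist":[0,0,0],"grip":-1},{"translation":[-0.8,0,0.5],"twist":[0,0,0],"grip":-1},{"translation":[0,0,0],"twist":[0,0,0],"grip":-1},{"translation":[0,0,0],"twist":[0,0,0],"grip":-1},{"translation":[0,0,0],"twist":[0,0,0],"grip":-1},{"translation":[0,0,0],"twist":[0,0,0],"grip":-1},{"translation":[0,0,0],"twist":[0,0,0],"grip":-1}]' 10; python3 to.py 556 -70 36 37
```

```text
t: 21.45
tool_pos: [0.5476, -0.0691, 0.0332]
orientation: [0.092, 2.533, -0.016]
force: [-2.0, 0.9, 0.2]
opening: 0.0003
t 21.45 pos [547.6 -69.1  33.2] F [-2.   0.9  0.2] op 0.3
tool shift mm [-8.6 -0.2  2.5]
twist [ 0.014 -0.039  0.004]
```

```bash
python3 - <<'E'
from h import *
s=robot.read_state(); print(s['q'].round(3),s['force'].round(1),s['wrist_torque'].round(2))
im,P,o,r=pts('top'); C0=np.array([.6365,-.0793,0]); y=np.radians(-4.63)
Rm=np.array([[np.cos(y),-np.sin(y),0],[np.sin(y),np.cos(y),0],[0,0,1]]); Q=(P-C0)@Rm*1000
m=(abs(Q[...,0])<60)&(abs(Q[...,1])<95)&(Q[...,2]>85)&(Q[...,2]<107); q=Q[m]
print('lid slope', np.linalg.lstsq(np.c_[q[:,:2],np.ones(len(q))],q[:,2],rcond=None)[0])
E
```

```text
[-0.322 -0.329  2.41   0.322  0.491 -2.06 ] [-2.   0.9  0.2] [0.01 0.53 0.  ]
lid slope [-1.00857604e-02  9.36694731e-04  9.79054278e+01]
```

Lid slope fell from 0.040 to 0.010, so the lid is already mostly pulled down. The tip is sliding down the lever near dead centre, so I'll push more forward and slightly up.

```bash
python3 -m pendant '[{"translation":[0,0,0],"twist":[0,0,0],"grip":-1},{"translation":[0,0,0],"twist":[0,0,0],"grip":-1},{"translation":[0,0,0],"twist":[0,0,0],"grip":-1},{"translation":[0,0,0],"twist":[0,0,0],"grip":-1},{"translation":[0,0,0],"twist":[0,0,0],"grip":-1},{"translation":[-1.5,0,0.4],"twist":[0,0,0],"grip":-1},{"translation":[-1.5,0,0.4],"twist":[0,0,0],"grip":-1},{"translation":[-1.5,0,0.4],"twist":[0,0,0],"grip":-1},{"translation":[-1.5,0,0.4],"twist":[0,0,0],"grip":-1},{"translation":[-1.5,0,0.4],"twist":[0,0,0],"grip":-1}]' 10; python3 to.py 556 -70 36 37
```

```text
t: 22.5
tool_pos: [0.5492, -0.0681, 0.0302]
orientation: [0.091, 2.546, -0.012]
force: [-10.6, -0.9, 3.7]
opening: 0.0003
t 22.5 pos [549.2 -68.1  30.2] F [-10.6  -0.9   3.7] op 0.3
tool shift mm [-8.9 -1.3 -0.9]
twist [ 0.016 -0.052  0.004]
```

The force rose to 10.6 N with the tip about where the home position should be. I'll back off and look.

```bash
python3 -m pendant '[{"translation":[5,0,-4],"twist":[0,0,0],"grip":-1},{"translation":[8,0,-8],"twist":[0,0.05,0],"grip":-1},{"translation":[12,0,-10],"twist":[0,0.08,0],"grip":-1},{"translation":[15,0,-10],"twist":[0,0.1,0],"grip":-1},{"translation":[15,0,-15],"twist":[0,0.1,0],"grip":-1},{"translation":[15,0,-20],"twist":[0,0.1,0],"grip":-1},{"translation":[15,0,-30],"twist":[0,0.1,0],"grip":-1},{"translation":[10,0,-30],"twist":[0,0,0],"grip":-1},{"translation":[5,0,-30],"twist":[0,0,0],"grip":-1},{"translation":[0,0,-10],"twist":[0,0,0],"grip":-1}]' 10; python3 to.py; python3 - <<'E'
from h import *
C0=np.array([.6365,-.0793,0]); y=np.radians(-4.63)
Rm=np.array([[np.cos(y),-np.sin(y),0],[np.sin(y),np.cos(y),0],[0,0,1]])
im,P,o,r=pts('top');Q=(P-C0)@Rm*1000
m=(abs(Q[...,0])<60)&(abs(Q[...,1])<95)&(Q[...,2]>85)&(Q[...,2]<107); q=Q[m]
print('lid slope', np.linalg.lstsq(np.c_[q[:,:2],np.ones(len(q))],q[:,2],rcond=None)[0])
im,P,o,r=pts('wrist');Q=(P-C0)@Rm*1000
m=(abs(Q[...,1]-1.5)<10)&(Q[...,0]<-60)&(Q[...,0]>-150)&(Q[...,2]>15)&(Q[...,2]<130); q=Q[m]
for z in range(18,126,6):
    k=q[abs(q[:,2]-z)<3]
    if len(k): print(z,len(k),np.percentile(k[:,0],[5,50,95]).round(1))
save(im,'w7.png')
E
```

```text
t: 23.5
tool_pos: [0.4147, -0.0604, 0.1631]
orientation: [0.111, 3.098, 0.013]
force: [0.2, -1.2, 0.8]
opening: 0.0006
t 23.5 pos [414.7 -60.4 163.1] F [ 0.2 -1.2  0.8] op 0.6
twist [0.01  0.041 0.009]
lid slope [-9.01132369e-03  9.21894598e-04  9.79399539e+01]
24 8 [-84.  -82.8 -81. ]
30 2 [-81.4 -81.  -80.5]
96 34 [-67.4 -64.8 -60.9]
102 100 [-99.9 -93.7 -66.6]
108 51 [-89.2 -88.5 -87.5]
114 52 [-89.1 -88.2 -87.1]
```

View pics/w7.png

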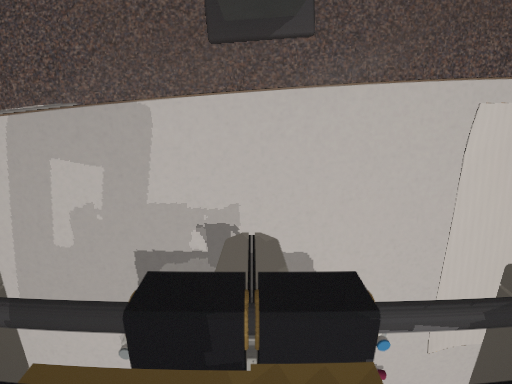

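The lid stays tight with the robot away (slope 0.009), and the tray items are in place. The fingers block the lever in this view (only a few bead pixels near x −82, z 25), so I'll open, tilt and take a clear look.

```bash
python3 -m pendant '[{"translation":[0,0,0],"twist":[0,-0.1,0],"grip":1},{"translation":[0,0,-10],"twist":[0,-0.1,0],"grip":1},{"translation":[0,0,-10],"twist":[0,-0.1,0],"grip":1},{"translation":[0,0,0],"twist":[0,-0.1,0],"grip":1},{"translation":[0,0,0],"twist":[0,-0.05,0],"grip":1},{"translation":[0,0,0],"twist":[0,0,0],"grip":1},{"translation":[0,0,0],"twist":[0,0,0],"grip":1},{"translation":[0,0,0],"twist":[0,0,0],"grip":1},{"translation":[0,0,0],"twist":[0,0,0],"grip":1},{"translation":[0,0,0],"twist":[0,0,0],"grip":1}]' 10; python3 to.py; python3 - <<'E'
from h import *
C0=np.array([.6365,-.0793,0]); y=np.radians(-4.63)
Rm=np.array([[np.cos(y),-np.sin(y),0],[np.sin(y),np.cos(y),0],[0,0,1]])
im,P,o,r=pts('wrist');Q=(P-C0)@Rm*1000
m=(abs(Q[...,1]-1.5)<10)&(Q[...,0]<-60)&(Q[...,0]>-150)&(Q[...,2]>8)&(Q[...,2]<130); q=Q[m]
for z in range(12,126,6):
    k=q[abs(q[:,2]-z)<3]
    if len(k): print(z,len(k),np.percentile(k[:,0],[5,50,95]).round(1))
m2=(abs(Q[...,1]-40)<8)&(Q[...,2]>30)&(Q[...,2]<60)&(Q[...,0]<-50); print('case front',np.median(Q[m2][:,0]))
ys,xs=np.nonzero(m); r0,r1,c0,c1=ys.min()-15,ys.max()+15,xs.min()-30,xs.max()+30; print(r0,r1,c0,c1)
c=im[max(r0,0):r1,max(c0,0):c1]; f=min(780/c.shape[1],580/c.shape[0]); save(cv2.resize(c,None,fx=f,fy=f,interpolation=cv2.INTER_CUBIC),'w8.png')
_,T,_,_=pts('top'); print(T[216,192],T[224,331],T[185,205])
E
```

```text
t: 24.6
tool_pos: [0.4315, -0.0634, 0.1589]
orientation: [0.102, 2.688, 0.008]
force: [-0.3, -0.0, -0.2]
opening: 0.0758
t 24.6 pos [431.5 -63.4 158.9] F [-0.3 -0.  -0.2] op 75.8
twist [0.024 0.451 0.005]
12 32 [-71.1 -70.2 -69.6]
24 28 [-83.1 -82.3 -81.4]
30 79 [-82.8 -80.8 -79.5]
36 50 [-82.5 -81.7 -80.9]
42 49 [-84.7 -83.7 -82.8]
48 56 [-86.5 -85.6 -84.6]
54 55 [-88.7 -87.6 -86.4]
60 84 [-90.9 -89.9 -71.2]
66 188 [-91.9 -68.  -64.2]
72 119 [-96.6 -95.2 -64. ]
78 119 [-95.3 -92.3 -69.5]
96 13 [-98.9 -98.3 -97.8]
102 121 [-99.5 -98.6 -87.4]
108 233 [-99.  -92.4 -87.1]
114 125 [-89.1 -88.  -86.9]
120 32 [-88.5 -87.7 -86.3]
case front -69.76458151660981
204 306 211 292
[0.63020291 0.08297298 0.03792156] [ 0.61807449 -0.22763611  0.03745392] [0.70788773 0.06114536 0.00657168]
```

View pics/w8.png

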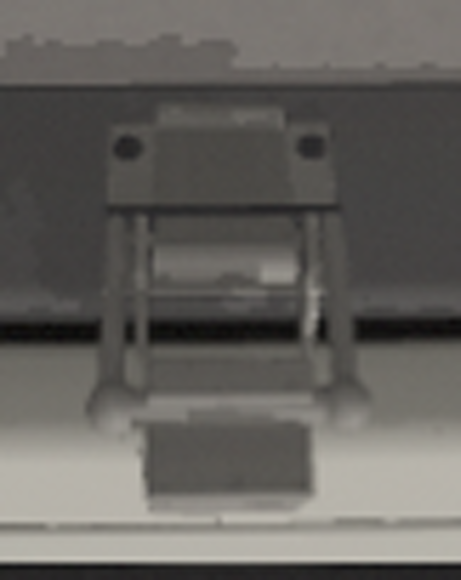

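The lever's outer face leans 18.2° toward the case (home is 18°), the bar's balls flank the keeper with the bar behind its lip, and both vials read within 1 mm of where they started. The robot touches nothing, so I'm handing in.

```bash
python3 -c "
from plant import robot
print(robot.close_job())"
```

```text
the job is handed in; nothing more can be done
None
```

The latch is shut and the lid is pulled tight. I handed the job in at about 25 s, with the robot clear of everything.

- **Hooking the bar:** I pinched the loop by its balls at 8 N. I felt the keeper's back wall at about 3 N and the groove floor at about 4 N, then released the bar behind the lip.
- **Pressing the lever:** I pressed with shut, tilted fingers. The highest reading was about 11 N, after the lever had probably already snapped home. Forces were read only at the end of each move, so brief peaks in between were not seen.
- **Last checks:**
  - The lever leans 18.2° toward the case, where home is 18°.
  - The lid's measured slope fell from 0.040 to 0.009 rad and stayed there with the robot away.
  - The bar sits in the groove.
  - Both vials read within 1 mm of their starting points.
- **Checks that were weak or disagreed:**
  - The lid slope reads off the stated angles: 0.040 against 0.049 ajar. The final 0.009 is likewise just under the 0.01–0.02 tight range.
  - The felt back wall was about 2–3 mm further in than the camera showed.
  - For the tube I have only one depth point at the end and no starting value to compare. The arm never went near it.
- **Mid-task problem:** A 40° tilt ran the elbow close to its limit (2.498 of 2.5 rad), so I reduced the tilt for the first part of the press.

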